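Open the filter cover of a bench vacuum pump

ROBOT

A 6-joint arm with a two-finger parallel gripper is mounted at the origin on the work surface. World frame = base frame: x ahead of the robot, y to its left, z up, the work surface at z = 0. Lengths are in mm, angles in rad, forces in N, time in s.
With the tool pointing down it reaches from about 275 to 775 mm from the base axis. Payload 14.6 kg.
Tool frame: the origin (TCP) lies between the finger pads; the fingertips stand env.tip_reach ahead of it and the grasp point (between the pads) lies 6 mm ahead of it (env.tip_reach is the distance from the TCP to the fingertips, in mm); y points along the fingers, x is the direction in which the jaws open and shut, and the axes are right-handed (so a half turn about y gives the same grasp; the last joint's range is limited). The gripper opens to 85 mm and grips with 20 to 120 N. Pads are 22 mm wide; open, the fingers measure 114 mm over their backs; the gripper's body (76 mm by 85 mm) begins 54 mm behind the grasp point. The pads swing forward as they close: fully open they stand 13 mm farther back than shut.
Start: joints at [-0.155, 0.263, -0.048, 1.259, 0, 1.415], TCP at [525.003, -0.006, 256.278] pointing down, gripper open.
Joint ranges: [-2.65, 2.65], [-0.89, 1.7], [-1.18, 1.37], [-2.13, 2.11], [-1.35, 1.29], [-3.14, 3.14]. Speed limits (rad/s): [1.89, 1.89, 2.57, 2.79, 3.14, 3.14].

INTERFACE

Orientations are given as a unit quaternion [x, y, z, w].
In Python, from station import env gives the robot as it stands.
- The arm moves only by the tool drive_tool, never from a script. Its argument "moves" is a list of rows, each an object with "gripper": the finger opening in mm, from 0 to 85.4; "offset": the shift along the tool's x, y, z in mm, a list of three; "dr": the turn, a rotation vector about the tool's x, y, z in rad, a list of three. A call has 1 to 10 rows; each row shifts and turns the commanded pose from where the row before left it, along the tool's axes as they then stand; what a row does not reach is not made up. A row lasts 1/10 s, in which the tool goes at most 50 mm and 8.59 degrees, less where a joint would pass 70% of its speed; a pose out of reach is approached as far as the arm can. A call with a gripper value outside its range is refused whole. The fingers move at their own pace and stop on an object; "newtons" is the grip in N (left out, the last holds). Time passes only in rows, so rows that do not move let the fingers close. It gives the time, the measured TCP pose, the force and the opening at its end, in the units of the state.
- env.state(): the state, without advancing time (a new reading comes with each control period).
- env.grab_frame(name): name is "scene" or "side" or "wrist"; returns the picture (384x512x3 uint8, red, green, blue); there is no depth.
- env.camera_info(name): a dict with "fx", "fy", "cx", "cy" (pixels), "distortion" ([k1, k2, p1, p2, k3] as OpenCV has them; the pictures are not rectified), "camera_from_world" (4x4, takes a point from world to camera coordinates); the wrist camera has in their place "T_tool_cam" (4x4, takes a point from camera to tool coordinates, whose origin is the TCP and whose axes are the tool frame's). Camera axes: x right, y up, looking along -z (the intrinsics and any distortion apply to the point x, -y, -z); pixel columns grow to the right and rows downward; lengths in mm; the calibration is good to about 2 mm. A picture is of the moment at which its call begins: read the wrist's pose just before it. camera_info takes no time and is no camera call.
- env.finish_job(): hands the job in, once; it reports no verdict.
The state is a dict: "clock": time; "qpos": joint angles; "qvel": joint speeds; "joint_efforts": joint torques, N m; "eef_pos": TCP position; "tcp_rot": TCP orientation; "force": force on the tool from outside, world axes, zero at the start; "torque": the same for the moment, N m; "gripper_width": finger opening in mm.
Only numpy, scipy, OpenCV 4.12 (cv2) and the standard library are available. Lean on these libraries where they do the work, as an engineer would, in place of code of your own. Each camera call takes 0.05 s, during which the arm holds its last target. There are 200 camera calls.

TASK

Open up the vacuum pump's filter for inspection: press in the snap tab at the end of the filter cover, and with the tab held in push the cover along its guides until it is off its seat and the filter opening is completely uncovered. Only press and push: the cover must not be lifted or tipped, and ends lying flat and still on top of the pump with its tab sprung back up. Do not disturb the bottle, the beaker or the spare filter beside the pump.

Things in the scene. Friction and masses are not known exactly. Their poses are not given: they have to be found in the camera images.
- pump: Fixed bench pump, white casing, bare aluminium deck, 264 (x) x 150 (y) x 145 mm high. Origin: centre of its underside; +x is the way the filter cover slides off. Deck 145 mm up, x -132 to +132 mm; its far end has no stop. Filter opening in the deck: x -74 to -14, y -28 to +28 mm, pleats 4 mm down. End stops 8 mm high stand behind the seated cover.
- rail_lips (a point): Centre of the lipped part of the guides, at deck level. Guide rails with inner faces at y = +-48.5 mm; for 70 mm (x +-35 mm from here) they are 12 mm high with lips, 3 mm thick, reaching in to y = +-40 mm, undersides 9 mm above the deck, that hold the cover down. From there on in +x the guides are 6 mm high without lips, for another 112 mm.
- cover: Loose grey plastic filter cover, 110 (x) x 94 (y) x 26 mm high, about 125 g. Origin at deck level, 46 mm behind its front end; seated at x = -48 mm in the pump's frame, axes as the pump's. Louvred dome 74 mm wide, x -30 to +46, on side flanges 8 mm high. Behind the dome the snap tab lies open from above. 98 mm of travel uncovers the opening; beyond 134 mm it overhangs the deck's far end.
- snap_tab (a joint): Springy T-shaped tongue of the cover, rad: 0 up (latched), 0.095 fully down (8 N on the pad, 7 mm at its end). Up, its 94 mm crossbar stands behind the ends of the rail lips and blocks the cover (2 mm play); above 0.065 (6 N) it passes under them. Springs back when let go; after 10 mm of travel the lips hold it down, until about 85 mm, where it springs up.
- tab_pad (a point): Centre of the top of the tab's press pad, 34 x 34 mm, ribbed, between the dome's near wall (18 mm ahead, +x) and the tab's free end (16 mm behind); 13.5 mm above the deck when up. Pressed 6 mm down here it is fully in (4.5 mm frees the cover). Nothing stands above it; the lips' inner edges are 40 mm to either side.
- push_wall (a point): On the outer face of the dome's near wall, the wall to push in +x, at mid width, 20 mm above the deck. The wall is 74 mm wide and spans 17 to 26 mm above the deck, right in front of the tab pad.
- heel_left (a point): Rear end of the cover's left (+y) heel (low foot beside the tab, 4 mm high), at deck level, 34 mm from the cover's centre line, 64 mm behind its origin: the rearmost part of the cover.
- heel_right (a point): Rear end of the cover's right (-y) heel, at deck level, 34 mm from the centre line, 64 mm behind the cover's origin.
- opening_far_edge (a point): Middle of the filter opening's far (+x) edge at deck level; fixed to the pump, at x = -14 mm in its frame.
- bottle: Bystander: amber glass bottle with a black cap, 60 mm diameter, 125 mm high, standing on the bench beside the pump. Origin at the centre of its underside.
- beaker: Bystander: empty glass beaker, 68 mm diameter, 85 mm high, standing on the bench beside the pump. Origin at the centre of its underside.
- spare_filter: Bystander: spare filter cartridge, white frame with pleats, 60 x 56 x 20 mm, lying on the bench beside the pump. Origin at the centre of its underside.
Things that resemble listed ones, but are neither listed nor needed, are in the scene too. Several things have the shape of the cover; the one meant has the colours described above.

How it is judged (in metres and radians):
On the way, in this order (a step that is already met when the one before it is completed fails the run):
1. the snap tab is pressed in far enough to unlatch while the cover is still on its seat (value of joint snap_tab above 0.055 rad and x of cover in the frame of pump below -0.036 m), for 0.04 s.
2. the cover is pushed off its seat, clear of the filter opening (x of each of heel_left, heel_right in the frame of pump above -0.017 m), for 0.1 s.
At the end, for the whole second after the job is handed in: Both heels of the cover are at or past the far edge of the filter opening (3 mm short is allowed), the cover lies flat on the pump's deck (within 5 mm of deck height, tilt under 0.06 rad) at rest, and its tab has sprung back up (under 0.02 rad) (all of step 2 and z of cover in the frame of pump between 0.141 and 0.15 m and angle between cover's own z axis and vertical below 0.06 rad and value of joint snap_tab below 0.02 rad and linear speed of cover below 0.01 m/s); the robot touches nothing.
It fails at once if the cover is lifted more than 12 mm off the deck (z of cover in the frame of pump above 0.157 m).
It fails at once if the cover is tipped (angle between cover's own z axis and vertical above 0.25 rad).
It fails at once if the bottle is disturbed (moved over 20 mm or tipped) (distance of bottle from where it was at the start of the episode above 0.02 m or angle between bottle's own z axis and vertical above 0.3 rad).
It fails at once if the beaker is disturbed (moved over 20 mm or tipped) (distance of beaker from where it was at the start of the episode above 0.02 m or angle between beaker's own z axis and vertical above 0.3 rad).
It fails at once if the spare filter is disturbed (moved over 20 mm or tipped) (distance of spare_filter from where it was at the start of the episode above 0.02 m or angle between spare_filter's own z axis and vertical above 0.3 rad).
It also fails if it takes over 32 s, if anything falls off the work surface, if the arm or the gripper's body presses on something with over 40 N, if the wrist force passes 120 N, or if a joint passes its speed limit or range.

## Working session

There is one attempt and no reset: what is moved stays moved. The work goes in short steps, Python scripts to look and compute and a tool call to move; the robot and the scene stay as the last step left them, time stands still between calls to the robot, and variables do not carry over. Pictures are saved under pics/ and viewed, about 8 in all and at most 12, crops included, and the job is handed in when it is done.

Besides the shell and the picture viewer there is one more tool, called by a JSON object that holds its "api" and its "payload", one argument or row to a line. drive_tool: Moves the arm, as the interface text tells. Its arguments: {"type":"object","properties":{"moves":{"type":"array"},"newtons":{"type":"number"}},"required":["moves"]}

```bash
mkdir -p pics; python3 - <<'E'
from station import env
import cv2,numpy as np
print(env.state(),env.tip_reach)
for n in("scene","side","wrist"):
    cv2.imwrite(f"pics/{n}0.png",env.grab_frame(n)[:,:,::-1]); print(n,env.camera_info(n))
a=[cv2.imread(f"pics/{n}0.png") for n in("scene","side")]
E
```

```text
{'clock': 0.0, 'qpos': array([-1.55291171e-01,  2.63561496e-01, -4.89521443e-02,  1.25937236e+00,
        4.43653381e-06,  1.41550704e+00]), 'qvel': array([-0.000966  ,  0.00072133,  0.00132162, -0.00025822, -0.00020057,
        0.00162763]), 'joint_efforts': array([ 6.28219332e-04, -6.37613010e+01,  3.84567368e+01,  1.37825581e-02,
        8.02127857e-07, -5.80562346e-05]), 'eef_pos': array([5.24758971e+02, 3.83156694e-02, 2.55799495e+02]), 'tcp_rot': array([-7.07045540e-01,  3.81047053e-04,  3.79712990e-04,  7.07167813e-01]), 'force': array([-0.11937725,  0.80967945,  0.35283104]), 'torque': array([0.01978175, 0.00215911, 0.01155729]), 'gripper_width': 85.19839960936517} 25.0
scene {'fx': 383.7343288566858, 'fy': 383.7343288566858, 'cx': 255.82379698429386, 'cy': 194.02276198648406, 'distortion': array([-0.13284608,  0.        ,  0.        ,  0.        ,  0.        ]), 'camera_from_world': array([[-6.72316955e-01,  7.39998809e-01,  1.97907828e-02,
         3.24445155e+02],
       [-4.31096301e-01, -4.13121005e-01,  8.02176424e-01,
         1.47774308e+02],
       [ 6.01785586e-01, 
[... 557 characters left out ...]
,  5.43769366e-01,  7.31452997e-01,
        -6.79174327e+02],
       [ 0.00000000e+00,  0.00000000e+00,  0.00000000e+00,
         1.00000000e+00]])}
wrist {'fx': 339.7814525346556, 'fy': 339.7814525346556, 'cx': 250.60472091396846, 'cy': 190.7763384044775, 'distortion': array([-0.00770647,  0.        ,  0.        ,  0.        ,  0.        ]), 'T_tool_cam': array([[ 9.99998237e-01, -4.94482519e-04, -1.81129838e-03,
        -4.00702661e-01],
       [-1.57398652e-03,  3.05177710e-01, -9.52294118e-01,
        -1.16998976e+02],
       [ 1.02366069e-03,  9.52295291e-01,  3.05176394e-01,
         7.76165458e+01],
       [ 0.00000000e+00,  0.00000000e+00,  0.00000000e+00,
         1.00000000e+00]])}
```

View pics/scene0.png

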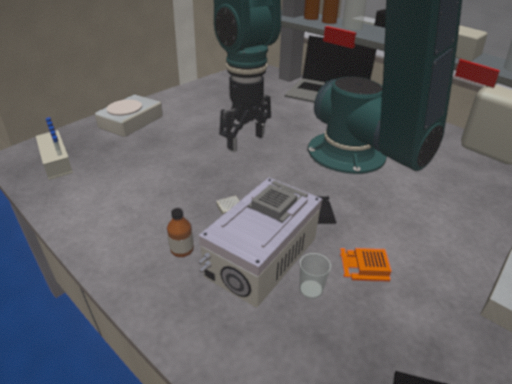

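View pics/wrist0.png

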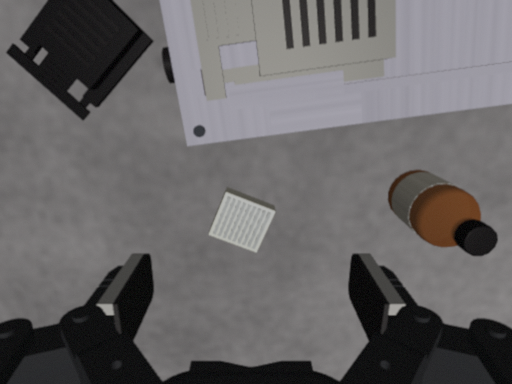

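The tool's y axis points down, tool x is world +x and tool z is world +y. The wrist view shows the pump's near corner at (187,145). The cover is at the top of the picture, the tab is on the left, and the pump is turned slightly counter-clockwise. I'll move the camera over the cover and close the fingers.

{"api": "drive_tool", "payload": {
  "moves": [
    {"gripper": 0,"offset": [15,-15,40],"dr": [0,0,0]},
    {"gripper": 0,"offset": [15,-15,40],"dr": [0,0,0]},
    {"gripper": 0,"offset": [0,0,20],"dr": [0,0,0]},
    {"gripper": 0,"offset": [0,0,0],"dr": [0,0,0]},
    {"gripper": 0,"offset": [0,0,0],"dr": [0,0,0]},
    {"gripper": 0,"offset": [0,0,0],"dr": [0,0,0]},
    {"gripper": 0,"offset": [0,0,0],"dr": [0,0,0]},
    {"gripper": 0,"offset": [0,0,0],"dr": [0,0,0]}
  ],
  "newtons": 60
}}

```text
clock: 0.95
eef_pos: [554.9, 99.3, 286.3]
tcp_rot: [0.707, -0.0, 0.0, -0.707]
force: [0.8, -0.4, -0.2]
gripper_width: -0.4
```

```bash
python3 - <<'E'
from station import env
import cv2,numpy as np
s=env.state();np.savez("w1.npz",p=s['eef_pos'],q=s['tcp_rot'])
print(s['clock'],s['eef_pos'],s['tcp_rot'],s['gripper_width'])
im=env.grab_frame("wrist")[:,:,::-1]
cv2.imwrite("pics/w1.png",cv2.resize(im,(768,576),interpolation=cv2.INTER_CUBIC))
E
```

```text
0.95 [554.91962821  99.28931086 286.26477469] [ 7.07118062e-01 -4.06191809e-04  3.17215128e-04 -7.07095313e-01] -0.37078496564099744
```

View pics/w1.png

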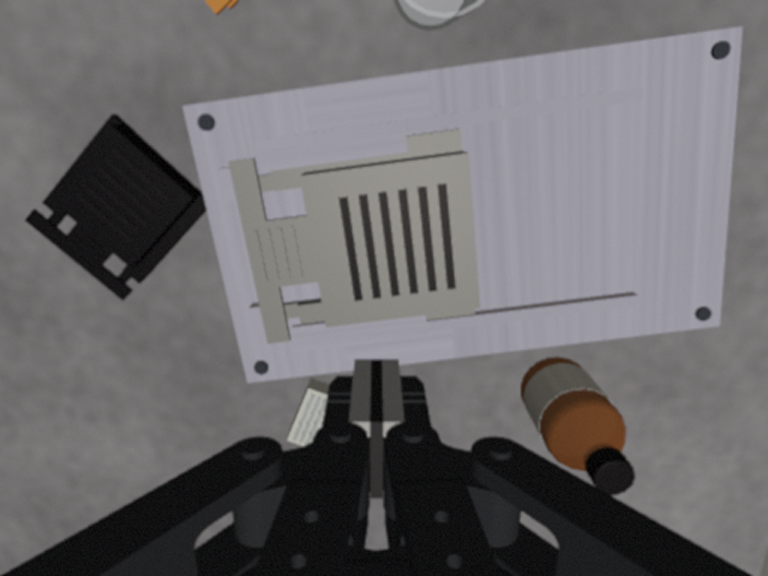

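The wrist view (x1.5) shows the deck corners at (184,105), (741,27), (720,326) and (247,382). The tab crossbar's rear edge runs from (230,160) to (268,343), and the dome's top front corners are at (466,152) and (479,312). I'll fit the pump pose to these points and check it against the cover.

```bash
cat > h.py <<'E'
import numpy as np,cv2
from scipy.spatial.transform import Rotation as R
from station import env
def wproj(P,p,q):
    c=env.camera_info("wrist");T=c['T_tool_cam']
    t=R.from_quat(q).inv().apply(np.atleast_2d(P)-p)
    x=(t-T[:3,3])@T[:3,:3]*[1,-1,-1]
    K=np.array([[c['fx'],0,c['cx']],[0,c['fy'],c['cy']],[0,0,1]])
    return cv2.projectPoints(x,np.zeros(3),np.zeros(3),K,c['distortion'])[0][:,0]
def pw(l,v): # pump->world, v=x,y,yaw
    l=np.atleast_2d(l).astype(float);return R.from_euler('z',v[2]).apply(l)+[v[0],v[1],0]
E
python3 - <<'E'
from h import *
from scipy.optimize import least_squares
d=np.load("w1.npz");p,q=d['p'],d['q']
L=np.array([[-132,75,145],[132,75,145],[132,-75,145],[-132,-75,145]])
px=(np.array([[184,105],[741,27],[720,326],[247,382]])+.5)/1.5-.5
f=lambda v:(wproj(pw(L,v),p,q)-px).ravel()
r=least_squares(f,[600,110,.1]);v=r.x
print(v,r.fun.round(1))
np.save("pump.npy",v)
C={'tabrearL':[-48-64,47,158],'tabrearR':[-112,-47,158],'domeFL':[-2,37,171],'domeFR':[-2,-37,171],'pad':[-96,0,158.5],'wall':[-78,0,165]}
for k,l in C.items(): print(k,pw(l,v)[0].round(1),((wproj(pw(l,v),p,q)[0]+.5)*1.5).round(0))
a=env.camera_info("wrist")['T_tool_cam']
E
```

```text
[6.02797275e+02 1.28127300e+02 1.30475709e-01] [-1.3 -0.   1.5 -0.3 -0.2  0.4 -0.1  0.8]
tabrearL [485.6 160.2 158. ] [229. 161.]
tabrearR [497.9  67.  158. ] [268. 344.]
domeFL [596.  164.6 171. ] [470. 153.]
domeFR [605.6  91.2 171. ] [481. 309.]
pad [507.6 115.6 158.5] [281. 254.]
wall [525.5 118.  165. ] [315. 252.]
```

The fit is good: residuals are at most 1.5 px and the cover features land within 4 px. The pad is at (507.6, 115.6, 158.5) and the yaw is 0.130. I'll align with the pump, move over the pad and come down to about 10 mm above it.

{"api": "drive_tool", "payload": {
  "moves": [
    {"gripper": 0,"offset": [0,0,0],"dr": [0,-0.13,0]},
    {"gripper": 0,"offset": [-22,0,11],"dr": [0,0,0]},
    {"gripper": 0,"offset": [-22.8,0,11.3],"dr": [0,0,0]},
    {"gripper": 0,"offset": [0,30,0],"dr": [0,0,0]},
    {"gripper": 0,"offset": [0,30,0],"dr": [0,0,0]},
    {"gripper": 0,"offset": [0,20,0],"dr": [0,0,0]},
    {"gripper": 0,"offset": [0,12,0],"dr": [0,0,0]},
    {"gripper": 0,"offset": [0,0,0],"dr": [0,0,0]},
    {"gripper": 0,"offset": [0,0,0],"dr": [0,0,0]}
  ]
}}

```text
clock: 1.9
eef_pos: [507.8, 116.1, 194.8]
tcp_rot: [0.706, 0.046, -0.046, -0.706]
force: [-0.2, 0.3, -0.1]
gripper_width: -0.0
```

```bash
python3 - <<'E'
from h import *
s=env.state();v=np.load("pump.npy")
tip=s['eef_pos']+25*R.from_quat(s['tcp_rot']).apply([0,1,0])
print(s['clock'],tip,R.from_euler('z',-v[2]).apply(tip-[v[0],v[1],145]),R.from_quat(s['tcp_rot']).as_matrix().round(3),s['force'])
a=env.grab_frame("wrist")[40:340,100:400,::-1];b=env.grab_frame("side")[:,:,::-1]
a=cv2.resize(a,(384,384));cv2.imwrite("pics/n1.png",cv2.resize(np.hstack([a,b]),(800,343)))
E
```

```text
1.9 [507.84189246 116.11570679 169.77159302] [-95.71105036   0.44475241  24.77159302] [[ 0.992  0.    -0.129]
 [ 0.129 -0.     0.992]
 [ 0.    -1.    -0.   ]] [-0.18288197  0.31791831 -0.13906265]
```

View pics/n1.png

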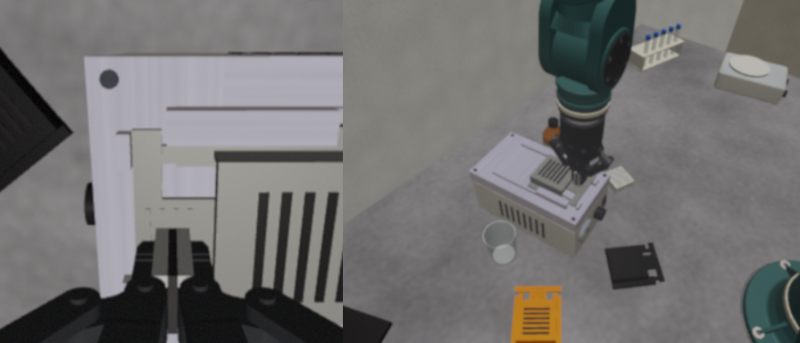

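The finger is centred over the ribbed pad, between the tab end and the dome wall, with clearance to both. Now I'll press.

{"api": "drive_tool", "payload": {
  "moves": [
    {"gripper": 0,"offset": [0,6,0],"dr": [0,0,0]},
    {"gripper": 0,"offset": [0,4,0],"dr": [0,0,0]},
    {"gripper": 0,"offset": [0,2,0],"dr": [0,0,0]},
    {"gripper": 0,"offset": [0,2,0],"dr": [0,0,0]},
    {"gripper": 0,"offset": [0,1.5,0],"dr": [0,0,0]},
    {"gripper": 0,"offset": [0,0,0],"dr": [0,0,0]},
    {"gripper": 0,"offset": [0,0,0],"dr": [0,0,0]}
  ]
}}

```text
clock: 2.7
eef_pos: [507.9, 116.3, 179.1]
tcp_rot: [0.706, 0.046, -0.046, -0.706]
force: [-1.4, 0.4, 6.5]
gripper_width: -0.2
```

{"api": "drive_tool", "payload": {
  "moves": [
    {"gripper": 0,"offset": [0,1,0],"dr": [0,0,0]},
    {"gripper": 0,"offset": [0,0.7,0],"dr": [0,0,0]},
    {"gripper": 0,"offset": [0,0,0],"dr": [0,0,0]},
    {"gripper": 0,"offset": [0,0,0],"dr": [0,0,0]}
  ]
}}

```text
clock: 3.1
eef_pos: [507.9, 116.3, 177.7]
tcp_rot: [0.706, 0.046, -0.046, -0.706]
force: [-2.4, -0.2, 10.4]
gripper_width: 0.2
```

The force reads 10.4 N, so the tab is fully in. Now I'll push with it held down.

{"api": "drive_tool", "payload": {
  "moves": [
    {"gripper": 0,"offset": [3,0,0],"dr": [0,0,0]},
    {"gripper": 0,"offset": [3,0,0],"dr": [0,0,0]},
    {"gripper": 0,"offset": [3,0,0],"dr": [0,0,0]},
    {"gripper": 0,"offset": [3,0,0],"dr": [0,0,0]},
    {"gripper": 0,"offset": [3,0,0],"dr": [0,0,0]},
    {"gripper": 0,"offset": [0,0,0],"dr": [0,0,0]}
  ]
}}

```text
clock: 3.7
eef_pos: [521.8, 118.2, 177.5]
tcp_rot: [0.706, 0.046, -0.046, -0.706]
force: [-8.6, -0.9, 15.6]
gripper_width: -0.2
```

{"api": "drive_tool", "payload": {
  "moves": [
    {"gripper": 0,"offset": [3,-0.3,0],"dr": [0,0,0]},
    {"gripper": 0,"offset": [3,0,0],"dr": [0,0,0]},
    {"gripper": 0,"offset": [3,0,0],"dr": [0,0,0]},
    {"gripper": 0,"offset": [3,0,0],"dr": [0,0,0]},
    {"gripper": 0,"offset": [0,0,0],"dr": [0,0,0]}
  ]
}}

```text
clock: 4.2
eef_pos: [533.9, 119.8, 177.7]
tcp_rot: [0.706, 0.046, -0.046, -0.706]
force: [-6.7, -0.8, 11.7]
gripper_width: -0.1
```

```bash
python3 - <<'E'
from h import *
s=env.state();v=np.load("pump.npy")
print(R.from_euler('z',-v[2]).apply(s['eef_pos']-[v[0],v[1],170]),s['force'])
a=env.grab_frame("wrist")[40:340,100:400,::-1]
cv2.imwrite("pics/n2.png",cv2.resize(a,(500,500)))
E
```

```text
[-69.36089613   0.69844902   7.67053431] [-6.72935524 -0.7933277  11.71087077]
```

View pics/n2.png

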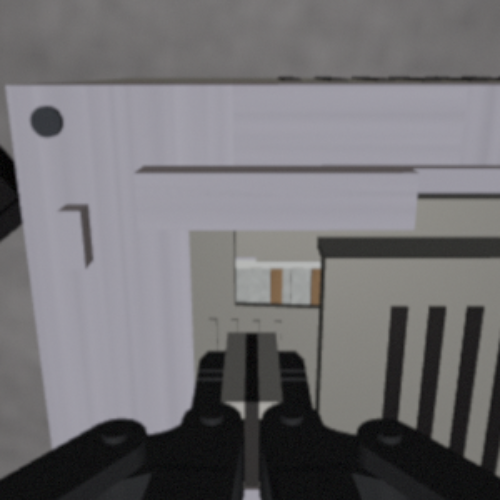

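The cover has moved about 26 mm, with the finger still mid-pad carrying it by friction. The tab crossbar is now under the lips. I'll raise the tip to about 16 mm above the deck, so the pad can spring free later, and push on the dome wall.

{"api": "drive_tool", "payload": {
  "moves": [
    {"gripper": 0,"offset": [0,-4,0],"dr": [0,0,0]},
    {"gripper": 0,"offset": [0,-4.5,0],"dr": [0,0,0]},
    {"gripper": 0,"offset": [4,0,0],"dr": [0,0,0]},
    {"gripper": 0,"offset": [4,0,0],"dr": [0,0,0]},
    {"gripper": 0,"offset": [3,0,0],"dr": [0,0,0]},
    {"gripper": 0,"offset": [3,0,0],"dr": [0,0,0]},
    {"gripper": 0,"offset": [3,0,0],"dr": [0,0,0]},
    {"gripper": 0,"offset": [3,0,0],"dr": [0,0,0]},
    {"gripper": 0,"offset": [3,0,0],"dr": [0,0,0]}
  ]
}}

```text
clock: 5.15
eef_pos: [555.3, 122.7, 185.9]
tcp_rot: [0.706, 0.045, -0.047, -0.705]
force: [-18.1, -2.3, 16.4]
gripper_width: -0.0
```

{"api": "drive_tool", "payload": {
  "moves": [
    {"gripper": 0,"offset": [0,0,0],"dr": [0,0,0]}
  ]
}}

```text
clock: 5.25
eef_pos: [555.7, 122.7, 185.9]
tcp_rot: [0.706, 0.045, -0.047, -0.706]
force: [-16.5, -1.4, 15.4]
gripper_width: -0.1
```

```bash
python3 - <<'E'
from h import *
s=env.state();v=np.load("pump.npy")
print(R.from_euler('z',-v[2]).apply(s['eef_pos']-[v[0],v[1],170]),s['force'],s['torque'])
a=env.grab_frame("wrist")[40:340,100:400,::-1];b=env.grab_frame("side")[130:250,90:240,::-1]
cv2.imwrite("pics/n3.png",np.hstack([cv2.resize(a,(400,400)),cv2.resize(b,(400,400),interpolation=cv2.INTER_CUBIC)]))
E
```

```text
[-47.42350738   0.74639167  15.90738433] [-16.4521213   -1.40362731  15.37274931] [-0.36958093  2.97015032  0.05788075]
```

View pics/n3.png

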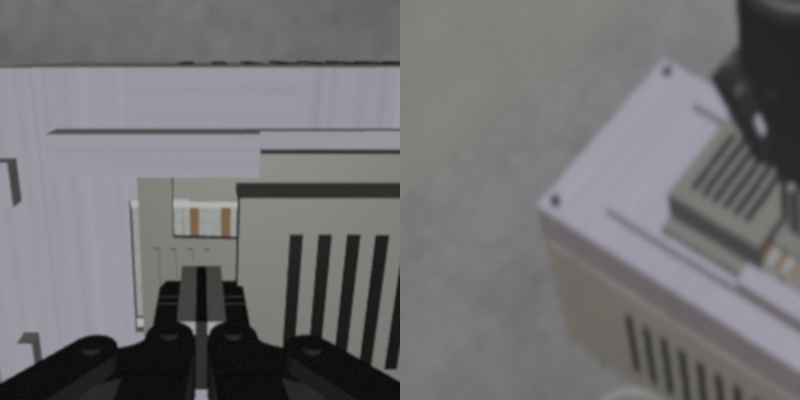

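The cover has moved about 17 mm more. The finger's thicker upper part is bearing on the dome's top edge, which explains the 15 N vertical force. I'll back off, raise the tip so that it meets the wall itself, and continue.

{"api": "drive_tool", "payload": {
  "moves": [
    {"gripper": 0,"offset": [-4,0,0],"dr": [0,0,0]},
    {"gripper": 0,"offset": [0,-3.5,0],"dr": [0,0,0]},
    {"gripper": 0,"offset": [3,0,0],"dr": [0,0,0]},
    {"gripper": 0,"offset": [2,0,0],"dr": [0,0,0]},
    {"gripper": 0,"offset": [2,0,0],"dr": [0,0,0]},
    {"gripper": 0,"offset": [2,0,0],"dr": [0,0,0]},
    {"gripper": 0,"offset": [2,0,0],"dr": [0,0,0]}
  ]
}}

```text
clock: 6.05
eef_pos: [562.4, 123.5, 189.4]
tcp_rot: [0.706, 0.045, -0.047, -0.705]
force: [-17.9, -2.4, 15.2]
gripper_width: -0.4
```

{"api": "drive_tool", "payload": {
  "moves": [
    {"gripper": 0,"offset": [3,0,0],"dr": [0,0,0]},
    {"gripper": 0,"offset": [3,0,0],"dr": [0,0,0]},
    {"gripper": 0,"offset": [3,0,0],"dr": [0,0,0]},
    {"gripper": 0,"offset": [3,0,0],"dr": [0,0,0]},
    {"gripper": 0,"offset": [3,0,0],"dr": [0,0,0]},
    {"gripper": 0,"offset": [3,0,0],"dr": [0,0,0]},
    {"gripper": 0,"offset": [3,0,0],"dr": [0,0,0]}
  ]
}}

```text
clock: 6.75
eef_pos: [583.3, 126.3, 189.4]
tcp_rot: [0.706, 0.045, -0.047, -0.706]
force: [-16.9, -2.0, 14.6]
gripper_width: -0.1
```

Steady force, so I'll carry on.

{"api": "drive_tool", "payload": {
  "moves": [
    {"gripper": 0,"offset": [3,0,0],"dr": [0,0,0]},
    {"gripper": 0,"offset": [3,0,0],"dr": [0,0,0]},
    {"gripper": 0,"offset": [3,0,0],"dr": [0,0,0]},
    {"gripper": 0,"offset": [3,0,0],"dr": [0,0,0]},
    {"gripper": 0,"offset": [3,0,0],"dr": [0,0,0]},
    {"gripper": 0,"offset": [3,0,0],"dr": [0,0,0]},
    {"gripper": 0,"offset": [3,0,0],"dr": [0,0,0]}
  ]
}}

```text
clock: 7.45
eef_pos: [605.3, 129.1, 189.5]
tcp_rot: [0.706, 0.045, -0.046, -0.706]
force: [-3.8, -1.0, 4.9]
gripper_width: -0.0
```

```bash
python3 - <<'E'
from h import *
s=env.state();v=np.load("pump.npy")
print(R.from_euler('z',-v[2]).apply(s['eef_pos']-[v[0],v[1],170]),s['force'],s['torque'])
a=env.grab_frame("wrist")[40:340,100:400,::-1];b=env.grab_frame("scene")[160:310,180:340,::-1]
cv2.imwrite("pics/n4.png",np.hstack([cv2.resize(a,(400,400)),cv2.resize(b,(400,400),interpolation=cv2.INTER_CUBIC)]))
E
```

```text
[ 2.66073454  0.6727849  19.49276367] [-3.78831716 -0.97233098  4.93213368] [-0.13609184  0.80672379  0.02251076]
```

View pics/n4.png

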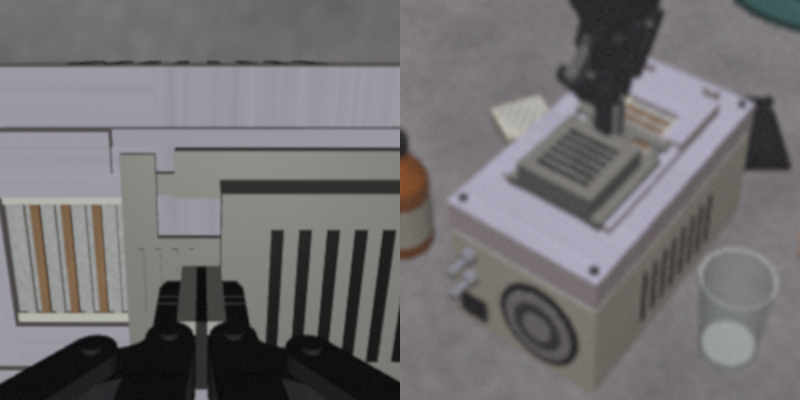

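The crossbar is clear of the lips and sprung up. The opening's far edge is almost exposed, at about (128,260). I'll push about 20 mm more, then back off and rise.

{"api": "drive_tool", "payload": {
  "moves": [
    {"gripper": 0,"offset": [3,0,0],"dr": [0,0,0]},
    {"gripper": 0,"offset": [3,0,0],"dr": [0,0,0]},
    {"gripper": 0,"offset": [3,0,0],"dr": [0,0,0]},
    {"gripper": 0,"offset": [3,0,0],"dr": [0,0,0]},
    {"gripper": 0,"offset": [3,0,0],"dr": [0,0,0]},
    {"gripper": 0,"offset": [3,0,0],"dr": [0,0,0]},
    {"gripper": 0,"offset": [2,0,0],"dr": [0,0,0]},
    {"gripper": 0,"offset": [0,0,0],"dr": [0,0,0]},
    {"gripper": 0,"offset": [-4,0,0],"dr": [0,0,0]},
    {"gripper": 0,"offset": [-2,0,0],"dr": [0,0,0]}
  ]
}}

```text
clock: 8.55
eef_pos: [620.0, 131.0, 189.4]
tcp_rot: [0.706, 0.046, -0.046, -0.706]
force: [-0.0, 0.6, -0.2]
gripper_width: 0.3
```

{"api": "drive_tool", "payload": {
  "moves": [
    {"gripper": 0,"offset": [0,-10,0],"dr": [0,0,0]},
    {"gripper": 0,"offset": [0,-30,0],"dr": [0,0,0]},
    {"gripper": 0,"offset": [0,-40,0],"dr": [0,0,0]},
    {"gripper": 0,"offset": [-20,-20,-30],"dr": [0,0,0]},
    {"gripper": 0,"offset": [0,0,0],"dr": [0,0,0]},
    {"gripper": 0,"offset": [0,0,0],"dr": [0,0,0]},
    {"gripper": 0,"offset": [0,0,0],"dr": [0,0,0]}
  ]
}}

```text
clock: 9.25
eef_pos: [603.7, 99.0, 288.7]
tcp_rot: [-0.706, -0.046, 0.046, 0.706]
force: [0.0, 0.1, -0.1]
gripper_width: -0.2
```

```bash
python3 - <<'E'
from h import *
s=env.state();v=np.load("pump.npy");p,q=s['eef_pos'],s['tcp_rot']
print(s['clock'],s['force'])
im=env.grab_frame("wrist")[:,:,::-1]
cv2.imwrite("pics/n5.png",cv2.resize(im,(768,576),interpolation=cv2.INTER_CUBIC))
for T in(105,110,115):
    C=np.array([[-112+T,47,158],[-112+T,-47,158],[-2+T,37,171],[-2+T,-37,171]])
    print(T,((wproj(pw(C,v),p,q)+.5)*1.5).round().tolist())
print(((wproj(pw([[-14,28,145],[-14,-28,145]],v),p,q)+.5)*1.5).round().tolist())
E
```

```text
9.25 [ 0.00449499  0.06879462 -0.06378706]
105 [[368.0, 127.0], [369.0, 317.0], [614.0, 151.0], [593.0, 307.0]]
110 [[379.0, 127.0], [379.0, 317.0], [625.0, 151.0], [603.0, 307.0]]
115 [[390.0, 127.0], [388.0, 317.0], [636.0, 151.0], [613.0, 307.0]]
[[355.0, 167.0], [356.0, 275.0]]
```

View pics/n5.png

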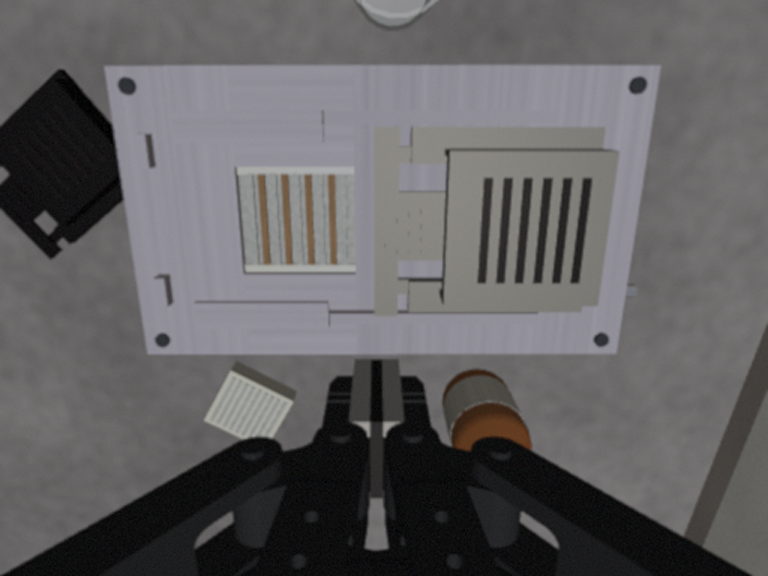

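The whole opening is exposed. The crossbar's rear edge at x≈375 px and the dome front at x≈617 px give about 107 mm of travel, and the cover sits square in the guides. The tool reads zero force, so I'm handing in.

```bash
python3 -c "
from station import env
print(env.finish_job())"
```

```text
the job is handed in; nothing more can be done
None
```

The filter is open for inspection. I pressed the snap tab with the closed fingers until it was fully in (about 10 N). With the tab held in I pushed the cover along its guides, then backed off and raised the arm clear. I handed the job in shortly after 9.3 s on the robot's clock, and no verdict was reported.

**Last checks, from the final wrist picture:**
- **Travel:** the cover has moved about 107 mm, where 98 mm is needed and overhang starts beyond 134 mm. The heels are about 9 mm past the opening's far edge.
- **Cover:** it lies square in its guides. The crossbar is clear of the lips and looks sprung up. I judged flatness and tab angle only from how well the cover matched its predicted outline.
- **Bystanders:** the bottle, beaker and spare filter look undisturbed by eye; I did not measure them.
- **Robot:** it reads zero contact force.

**One surprise:** while the lips held the tab down, pushing also showed about 15 N of vertical force. I took this to be the thicker part of the fingers bearing on the dome's edge. Raising the tip 3.5 mm did not change it, so that explanation is unconfirmed. The force dropped once the tab came out from under the lips, and the total stayed under 25 N at every reading.

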